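# Show the wear mark to the inspection camera in the mirror

## Robot

A 7-joint arm with a two-finger parallel gripper is mounted at the origin on the work surface. World frame = base frame: x ahead of the robot, y to its left, z up, the work surface at z = 0. Lengths are in mm, angles in rad, forces in N, time in s.
With the tool pointing down it reaches from about 425 to 875 mm from the base axis. Payload 8.4 kg.
Tool frame: the origin (TCP) lies at the centre of the arm's flange, where the gripper is bolted on; the fingertips stand 182 mm ahead of it and the grasp point (between the pads) lies 164 mm ahead of it (arm.tcp_to_grasp is the distance from the TCP to the grasp point, in mm); z points along the fingers, y is the line along which they close (so a half turn about z gives the same grasp; the last joint's range is limited). The gripper opens to 87 mm and grips with 3 to 60 N. Pads are 19 mm wide; open, the fingers measure 117 mm over their backs; the gripper's body (75 mm by 190 mm) begins 51 mm behind the grasp point.
Start: joints at [1.13, 0.333, 0.04, 1.465, -0.013, 1.343, -0.059], TCP at [217.848, -612.385, 404.746] pointing down, gripper open.
Joint ranges: [-2.58, 2.58], [-0.38, 2.09], [-1.3, 1.39], [0.25, 2.4], [-1.5, 4.64], [0.08, 2.09], [-2.65, 2.65]. Speed limits (rad/s): [2.22, 2.22, 2.79, 2.79, 3.14, 3.14, 3.14].

## Interface

Orientations are given as a rotation vector (axis times angle).
In Python, from station import arm gives the robot as it stands.
- The arm moves only by the tool drive_tool, never from a script. Its argument "plan" is a list of rows, each a list of 5 numbers: the shift along the tool's x, y, z normalised to -1 to 1, where 1 is 10 cm, then the turn about the tool's z normalised to -1 to 1, where 1 is 120 degrees, then the opening, from 0 (shut) to 1 (fully open). A call has 1 to 8 rows; each row is the pose to reach, as a shift and turn from the pose commanded when the call began, along the tool's axes at that moment; what a row does not reach only later rows make up. A row lasts 1/12 s, in which the tool goes at most 41.7 mm and 7.16 degrees, less where a joint would pass 70% of its speed; a pose out of reach is approached as far as the arm can. A call with a number of a shift or a turn outside -1 to 1 is refused whole. A call with a gripper value outside its range is refused whole. The fingers move at their own pace and stop on an object; "squeeze" is the grip in N (left out, the last holds). Time passes only in rows, so rows that repeat a pose let the fingers close. It gives the time, the measured TCP pose, the force, the opening and the grip force at its end, in the units of the state.
- arm.get_obs(): the state, without advancing time (a new reading comes with each control period).
- arm.grab_frame(name): name is "scene" or "top" or "wrist"; returns a dict with "frame" (384x512x3 uint8, red, green, blue), "range_z" (384x512 float32, mm along the optical axis (not along the pixel's ray), 0 where there is no reading), "K" (3x3 intrinsics, pixels), "rvec" (rotation vector, rad) and "tvec" (3), from world to camera coordinates, as OpenCV has them. Camera axes: x right, y down, z forward; pixel columns grow to the right and rows downward; lengths in mm; the calibration is good to about 2 mm. A picture is of the moment at which its call begins.
- arm.sign_off(): hands the job in; it is judged then, once.
The state is a dict: "clock": time; "qpos": joint angles; "joint_velocities": joint speeds; "tau": joint torques, N m; "tool_pos": TCP position; "tcp_rot": TCP orientation; "force": force on the tool from outside, world axes, zero at the start; "wrist_torque": the same for the moment, N m; "finger_gap": finger opening in mm; "finger_force": force on a finger pad.
Only numpy, scipy, OpenCV 4.12 (cv2) and the standard library are available. Lean on these libraries where they do the work, as an engineer would, in place of code of your own. Each camera call takes 0.05 s, during which the arm holds its last target. There are 200 camera calls.

## Task

Lift the red-handled fork key out of its holder, set its fork down over the brass adjusting-screw head on the blue inspection stand, and turn the screw clockwise (seen from above) with the key until the camera sees the white mark on the brake pad in the mirror, that is, until the orange sight pointer points straight at the white mark. The screw springs back if it is let go, so finish with the key still gripped, upright and on the screw head, holding the mark steadily in view. Work the screw, mirror and pointer only through the key, and leave the other things on the bench where they lie.

Things in the scene. Friction and masses are not known exactly. Their poses are not given: they have to be found in the camera images.
- fork_key: Loose fork key, 105 mm tall, standing upright in its holder, about 0.14 kg. Origin: centre of the underside of the fork; z up along the key. The fork is two steel prongs 28 mm long (x), 8 mm thick, 16 mm deep, with a 10 mm wide slot between them running along the key's x. Above it a steel shaft of 12 mm diameter, z 22 to 62 mm, and a red handle, z 60 to 105 mm, 40 mm along x and 16 mm along y: grip it across the 16 mm, at z about 88 mm. Symmetric under a half turn about z.
- key_holder: Fixed black square cup on a 90 x 70 mm steel foot, on the bench; the key stands on its floor, 5 mm above the bench, with the key's x along the cup's x. Outside 44 x 44 mm, inside 34 x 34 mm, rim 22 mm above the bench. Origin: centre of the underside.
- screw_head (a point): Point on the vertical axis of the brass adjusting screw of the blue stand, on top of its 36 mm round collar, 40 mm above the bench. On the collar stands the driving tang: a bar 24 mm long, 6 mm wide, 13 mm high with a rounded top, centred on the axis; its length lies along this frame's x (turns with the screw). The fork straddles the tang, its prongs resting on or a few mm above the collar. The screw stands 90 mm from the mirror pivot, on the robot's side of it.
- adjuster (a joint): Turn of the adjusting screw, rad, 0 at rest, growing clockwise seen from above, stop at 1.5. A light spring pulls it back to 0 (about 0.02 N m at rest to 0.11 N m at the stop); it does not stay where it is left. Geared to the mirror (half the screw's turn) and to the sight pointer (exactly the screw's turn), both also clockwise. The mark needs between about 0.4 and 1.3 rad.
- sight (a point): Sight-line frame at the mirror's pivot, 85 mm above the bench, turning with the orange pointer: its x axis is the horizontal direction in which the camera's line of sight leaves the mirror. The orange needle, 122 mm long, lies beneath it 21 to 26 mm above the bench and points along the same x, so the camera sees in the mirror whatever lies on this x axis. y is to the left of it.
- mirror_face (a point): Centre of the square mirror (56 x 56 mm in a 64 mm black frame, top 117 mm above the bench), on its vertical pivot axis 85 mm above the bench; x is the mirror's normal, which bisects the directions to the lens and along the sight line.
- lens (a point): Front of the black lens of the grey inspection camera, fixed on the stand, 125 mm from the mirror pivot at the height of the mirror's centre, looking at it. The camera's top is 106 mm above the bench.
- mark (a point): Centre of the round white wear mark, 30 mm in diameter, on the brown brake pad in the fixed steel pad stand (85 mm wide, 123 mm high), facing the mirror; a 10 mm white stripe runs from it up over the pad's top edge and 30 mm down the back, straight above and behind the mark, so that its place shows from above and behind. The mark is 85 mm above the bench, about 0.15 to 0.23 m from the mirror pivot. x points into the pad.
- friction_block: Bystander, loose brown block 90 x 60 x 30 mm; origin at the centre of its underside.
- plug_gauge: Bystander, loose brass plug gauge lying flat, 110 mm long, 27 mm thick; origin under its middle.
- paste_jar: Bystander, loose jar, 64 mm diameter, 75 mm high; origin under its centre.
- pad_template: Bystander, loose aluminium plate with four holes, 150 x 90 x 6 mm; origin at the centre of its underside.
- spanner: Bystander, loose steel spanner lying on the bench.

How it is judged (in metres and radians):
On the way, in this order (a step that is already met when the one before it is completed fails the run):
1. the key is lifted clear of its holder (height (world z) of fork_key above 0.03 m and contact force between the fingers and fork_key above 0.5 N), for 0.1 s.
2. the key's fork is seated over the screw head's tang (horizontal distance between fork_key and screw_head below 0.01 m and z of fork_key in the frame of screw_head below 0.008 m and angle between fork_key's own z axis and vertical below 0.2 rad), for 0.2 s.
3. the screw is turned with the key until the sight line falls on the white mark (all of step 2 and y of mark in the frame of sight between -0.015 and 0.015 m and x of mark in the frame of sight above 0.1 m), for 0.5 s.
At the end, for the whole second after the job is handed in: Sight line within 15 mm of the mark's centre and still (screw under 0.05 rad/s); key gripped, within 0.2 rad of upright, fork within 10 mm of the screw axis, less than 8 mm above the collar, and bearing on the tang (all of step 3 and contact force between the fingers and fork_key above 1 N and contact force between fork_key and adjuster above 0.3 N and velocity of joint adjuster between -0.05 and 0.05 rad/s); the arm keeps its last pose, push and grip.
It fails at once if the robot itself touches the screw, mirror or pointer instead of working through the key (contact force between any of the fingers, the arm and adjuster above 1 N or contact force between any of the fingers, the arm and mirror above 1 N or contact force between any of the fingers, the arm and pointer above 1 N).
It fails at once if a bystander is moved by more than 25 mm (distance of any of friction_block, plug_gauge, paste_jar, pad_template, spanner from where it was at the start of the episode above 0.025 m).
It also fails if it takes over 48 s, if anything falls off the work surface, if the arm or the gripper's body presses on something with over 40 N, if the wrist force passes 120 N, or if a joint passes its speed limit or range.

## Working session

There is one attempt and no reset: what is moved stays moved. The work goes in short steps, Python scripts to look and compute and a tool call to move; the robot and the scene stay as the last step left them, time stands still between calls to the robot, and variables do not carry over. Pictures are saved under pics/ and viewed, at most 10 in all, crops included, and the job is handed in when it is done.

Besides the shell and the picture viewer there is one more tool, called after "Request:" as name(argument=value, ...) on one line, values as JSON. drive_tool: Moves the arm, as the interface text tells. Its arguments: {"type":"object","properties":{"plan":{"type":"array","items":{"type":"array","items":{"type":"number"}}},"squeeze":{"type":"number"}},"required":["plan"]}

```bash
mkdir -p pics; cat > h.py <<'E'
import numpy as np, cv2
from station import arm
def grab(n,save=None):
    f=arm.grab_frame(n)
    if save: cv2.imwrite(f'pics/{save}.png',f['frame'][:,:,::-1])
    np.savez(f'{save or n}.npz',**f); return f
def cam(f):
    R=cv2.Rodrigues(np.array(f['rvec'],float))[0]; t=np.array(f['tvec'],float).ravel(); return R,t,np.array(f['K'],float)
def plane(f,uv,z):
    R,t,K=cam(f); uv=np.atleast_2d(uv).astype(float)
    d=(np.c_[uv,np.ones(len(uv))]@np.linalg.inv(K).T)@R; c=-R.T@t
    return c+d*((z-c[2])/d[:,2])[:,None]
def cloud(f):
    R,t,K=cam(f); z=f['range_z']; v,u=np.mgrid[:z.shape[0],:z.shape[1]]
    p=np.stack([(u-K[0,2])/K[0,0]*z,(v-K[1,2])/K[1,1]*z,z],-1)
    return (p-t)@R
E
python3 - <<'E'
from h import *
a=grab('top','top0');b=grab('scene','scene0')
for f in(a,b):
    R,t,K=cam(f);print((-R.T@t).round(),K.round(1).tolist(),R.round(2).tolist())
print(arm.get_obs())
E
```

```text
[ 343.   -6. 1476.] [[377.4, 0.0, 255.2], [0.0, 377.4, 180.2], [0.0, 0.0, 1.0]] [[0.03, -1.0, -0.01], [-0.99, -0.03, -0.16], [0.16, 0.01, -0.99]]
[1330.  261. 1158.] [[407.6, 0.0, 258.6], [0.0, 407.6, 194.4], [0.0, 0.0, 1.0]] [[-0.32, 0.95, -0.02], [0.77, 0.25, -0.58], [-0.55, -0.2, -0.81]]
{'clock': 0.1, 'qpos': array([ 1.12979455,  0.33381998,  0.0398982 ,  1.4661921 , -0.01340885,
        1.34331234, -0.05850087]), 'joint_velocities': array([ 0.0020128 , -0.00249177,  0.0002313 , -0.00290366, -0.00067646,
       -0.00067203,  0.00121045]), 'tau': array([ 3.25416629e-03, -6.57811403e+01,  1.33995686e+00, -4.04712796e+01,
       -5.95592964e-02,  4.08597279e-02,  7.65922118e-05]), 'tool_pos': array([ 217.79421195, -612.24830965,  403.95693295]), 'tcp_rot': array([-3.09443310e+00, -5.33983765e-01,  5.39678740e-04]), 'force': array([ 0.34367091, -0.69369378,  0.23842434]), 'wrist_torque': array([ 0.02057138, -0.03740168,  0.01781067]), 'finger_force': 0.0, 'finger_gap': 87.07350962831282}
```

View pics/top0.png

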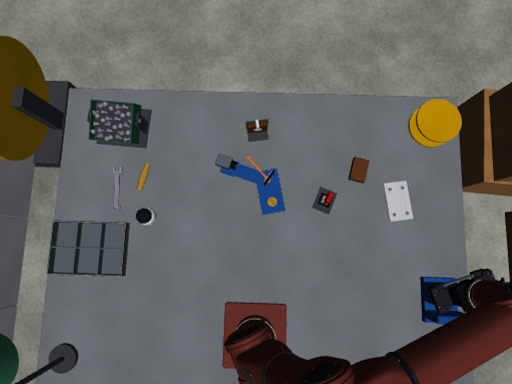

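View pics/scene0.png

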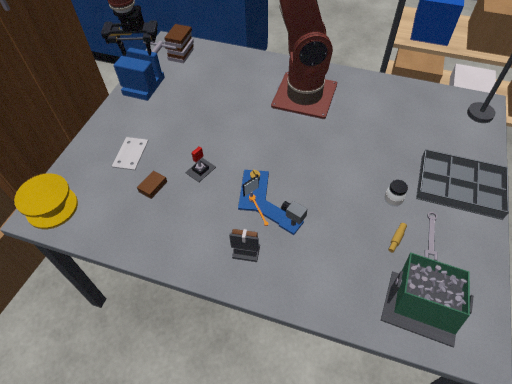

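Top view: the key handle is at (330,198), screw head (272,202), orange needle (248,157)–(268,180), pad with white stripe (257,126). In the scene view the key is at (198,155), the screw (255,175) and the pad (244,238). Now I'll measure with masks.

```bash
cat > m.py <<'E'
from h import *
def rep(name,win,hsv,zr):
    f=np.load(name+'.npz'); P=cloud(f); H=cv2.cvtColor(f['frame'],cv2.COLOR_RGB2HSV)
    m=cv2.inRange(H,np.array(hsv[0]),np.array(hsv[1]))>0
    w=np.zeros_like(m); w[win[1]:win[3],win[0]:win[2]]=1
    m&=w&(P[...,2]>zr[0])&(P[...,2]<zr[1])&(f['range_z']>0)
    q=P[m]; uv=np.argwhere(m)[:,::-1]
    return q,uv,f
if __name__=='__main__':
    for tag,n,w,h,z in [
     ('red top','top0',(310,180,350,220),((0,150,60),(8,255,255)),(95,118)),
     ('red sc','scene0',(180,140,220,185),((0,150,60),(8,255,255)),(100,118)),
     ('brass top','top0',(262,192,285,212),((12,100,80),(28,255,255)),(20,70)),
     ('brass sc','scene0',(240,165,270,195),((12,100,80),(28,255,255)),(20,70)),
     ('orange top','top0',(240,145,280,200),((5,150,120),(18,255,255)),(5,50)),
     ('orange sc','scene0',(235,180,280,235),((5,150,120),(18,255,255)),(5,50)),
     ('white top','top0',(240,110,275,145),((0,0,150),(179,60,255)),(60,140)),
     ('white sc','scene0',(225,220,265,265),((0,0,150),(179,60,255)),(60,140)),
     ('holder foot','top0',(305,180,345,220),((0,0,0),(179,255,255)),(1.5,12)),
    ]:
        q,uv,f=rep(n,w,h,z)
        if len(q)<3: print(tag,len(q)); continue
        r=cv2.minAreaRect(q[:,:2].astype(np.float32))
        print(tag,len(q),'mean',q.mean(0).round(1),'zr',q[:,2].min().round(),q[:,2].max().round(),'rect',np.round(r[0],1),np.round(r[1],1),round(r[2],1),'uv',uv.mean(0).round(1))
    f=np.load('top0.npz')['frame'][:,:,::-1]; g=np.load('scene0.npz')['frame'][:,:,::-1]
    A=cv2.resize(f[110:220,210:350],None,fx=5,fy=5,interpolation=cv2.INTER_CUBIC)
    cv2.imwrite('pics/cropt.png',A)
E
python3 m.py
```

```text
red top 50 mean [ 506.9 -256.8  108.7] zr 95.0 117.0 rect [ 506.9 -257.4] [15.  38.7] 67.1 uv [329.  197.5]
red sc 49 mean [ 514.1 -255.   107.1] zr 100.0 113.0 rect [ 512.4 -255.3] [16.2 40.7] 66.2 uv [196.3 151. ]
brass top 60 mean [493.4 -52.1  42.4] zr 34.0 58.0 rect [493.7 -52.3] [26.9 30.7] 0.9 uv [272.  201.5]
brass sc 54 mean [497.4 -51.7  42.1] zr 34.0 56.0 rect [497.1 -50.4] [24.9 32.9] 43.5 uv [254.2 173.3]
orange top 51 mean [631.5  13.2  26. ] zr 20.0 32.0 rect [626.7  11.1] [114.   11.3] 39.6 uv [256.  166.4]
orange sc 71 mean [624.3   4.6  25.3] zr 6.0 30.0 rect [627.4   6.4] [125.9  19.1] 41.9 uv [258.1 209.1]
white top 21 mean [774.3  13.2 121.5] zr 89.0 128.0 rect [775.1  12.7] [26.1  7.6] 1.0 uv [256.9 123.7]
white sc 29 mean [779.   14.8 124.2] zr 120.0 127.0 rect [779.4  15.1] [26.7  9.7] 7.8 uv [243.9 233.1]
holder foot 622 mean [ 509.7 -257.6    4.4] zr 2.0 12.0 rect [ 511.6 -259.1] [155.3 153.7] 0.5 uv [324.3 199.9]
```

View pics/cropt.png

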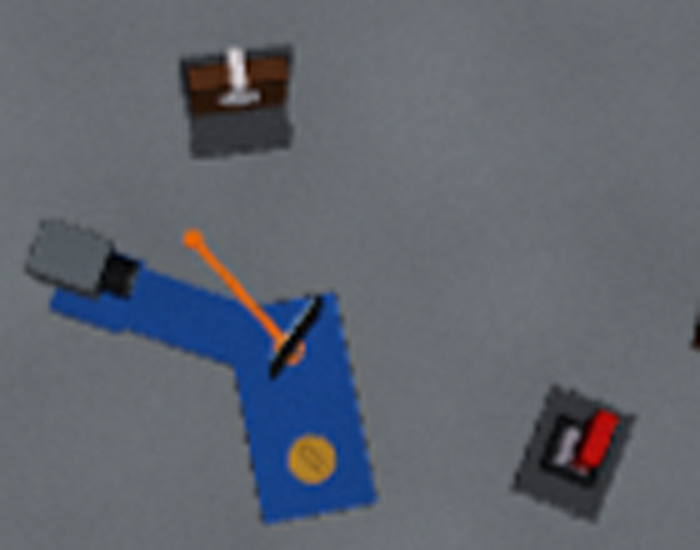

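Request:
drive_tool(plan=[[1, -0.6, 0, 0, 1], [1, -0.6, 0, 0, 1], [1, -0.6, 0, 0, 1], [1, -0.6, 0, 0, 1]])

```text
clock: 0.43
tool_pos: [298.1, -516.8, 404.6]
tcp_rot: [-3.091, -0.548, -0.005]
force: [1.0, -0.7, -0.6]
finger_gap: 87.6
finger_force: 0.0
```

Request:
drive_tool(plan=[[1, -0.6, 0, 0, 1], [1, -0.6, 0, 0, 1], [1, -0.6, 0, 0, 1], [1, -0.6, 0, 0, 1]])

```text
clock: 0.77
tool_pos: [371.5, -426.2, 404.7]
tcp_rot: [-3.091, -0.549, -0.004]
force: [1.0, 0.4, -0.4]
finger_gap: 87.0
finger_force: 0.0
```

Request:
drive_tool(plan=[[1, -0.6, 0, 0, 1], [1, -0.6, 0, 0, 1], [1, -0.6, 0, 0, 1], [1, -0.6, 0, 0, 1], [1, -0.6, 0, 0, 1]])

```text
clock: 1.18
tool_pos: [441.4, -340.5, 404.5]
tcp_rot: [-3.094, -0.541, 0.0]
force: [-1.0, -0.5, 0.1]
finger_gap: 86.9
finger_force: 0.0
```

```bash
cat >> h.py <<'E'
def yaw():
    R=cv2.Rodrigues(np.array(arm.get_obs()['tcp_rot'],float))[0]; return np.degrees(np.arctan2(R[1,0],R[0,0])),R
def to(xy,z,yd):
    o=arm.get_obs(); y,R=yaw(); d=np.array([*xy,z],float)-o['tool_pos']
    k=(y-yd+90)%180-90
    print('at',o['tool_pos'].round(1),'yaw',y.round(1),'q7',o['qpos'][6].round(2),'clk',o['clock'],'need',(R.T@d/100).round(3),'turn',round(k/120,3),'gap',round(o['finger_gap'],1),'F',np.round(o['force'],1),'ff',round(o['finger_force'],1))
E
python3 - <<'E'
from h import *
to((511,-256),380,-23)
f=grab('wrist','w1'); R,t,K=cam(f); print((-R.T@t).round(),K[0,0],R.round(2).tolist())
E
```

```text
at [ 441.4 -340.5  404.5] yaw 19.8 q7 -0.67 clk 1.1833 need [ 0.941 -0.559  0.246] turn 0.357 gap 86.9 F [-1.  -0.5  0.1] ff 0.0
[ 510. -315.  385.] 284.72128837815364 [[0.34, -0.94, -0.0], [-0.91, -0.33, 0.27], [-0.25, -0.09, -0.96]]
```

View pics/w1.png

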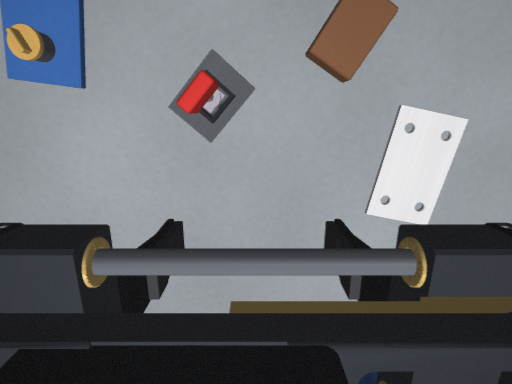

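The wrist view shows the red handle at (198,91) in its cup (foot centre ≈(212,96)) and the screw collar at (25,42) with its tang slanting. I'll measure the handle and cup from this frame.

```bash
python3 - <<'E'
from m import *
def pr(tag,q):
    r=cv2.minAreaRect(q[:,:2].astype(np.float32)); print(tag,len(q),q.mean(0).round(1),'rect',np.round(r[0],1),np.round(r[1],1),round(r[2],1))
q,uv,f=rep('w1',(165,50,235,130),((0,150,60),(8,255,255)),(100,120)); pr('red',q)
uu=plane(f,uv,110); pr('red@110',uu)
P=cloud(f); z=P[50:142,165:258]
pr('foot',z[(z[...,2]>2)&(z[...,2]<7)])
c=z[(z[...,2]>17)&(z[...,2]<27)]; pr('cup',c)
q,uv,f=rep('w1',(0,15,60,70),((12,100,80),(28,255,255)),(35,46)); pr('collar',q)
E
```

```text
red 804 [ 508.9 -257.9  109.7] rect [ 508.9 -257.2] [15.3 39.3] 69.1
red@110 804 [ 508.9 -258.   110. ] rect [ 508.7 -258. ] [16.7 39.2] 69.2
foot 2514 [ 511.6 -261.3    5.3] rect [ 508.4 -255.7] [110.3 119.4] 19.8
cup 437 [ 506.6 -268.    22.7] rect [ 508.6 -256.8] [43.5 43.9] 69.0
collar 797 [494.9 -54.7  40.5] rect [494.1 -51.5] [35.3 35.6] 61.8
```

Request:
drive_tool(plan=[[0.92, -0.555, 0.4, 0.34, 1], [0.92, -0.555, 0.6, 0.34, 1], [0.92, -0.555, 0.8, 0.34, 1], [0.92, -0.555, 0.8, 0.34, 1], [0.92, -0.555, 0.8, 0.34, 1], [0.92, -0.555, 0.8, 0.34, 1], [0.92, -0.555, 0.8, 0.34, 0.6], [0.92, -0.555, 0.8, 0.34, 0.6]])

```text
clock: 1.9
tool_pos: [507.6, -260.6, 324.6]
tcp_rot: [3.088, -0.576, -0.001]
force: [0.1, -0.1, -0.5]
finger_gap: 80.2
finger_force: 0.0
```

```bash
python3 - <<'E'
from h import *
to((508.8,-257.3),257,-21)
E
```

```text
at [ 507.6 -260.6  324.6] yaw -21.1 q7 -1.58 clk 1.9 need [-0.    -0.036  0.676] turn -0.001 gap 80.2 F [ 0.1 -0.1 -0.5] ff 0.0
```

Request:
drive_tool(plan=[[0, -0.03, 0.3, 0, 0.6], [0, -0.03, 0.68, 0, 0.6], [0, -0.03, 0.68, 0, 0.6], [0, -0.03, 0.68, 0, 0.6], [0, -0.03, 0.68, 0, 0.3], [0, -0.03, 0.68, 0, 0.1], [0, -0.03, 0.68, 0, 0], [0, -0.03, 0.68, 0, 0]], squeeze=40)

```text
clock: 2.57
tool_pos: [509.8, -256.6, 258.3]
tcp_rot: [3.087, -0.578, 0.004]
force: [-0.4, 1.0, -0.7]
finger_gap: 33.3
finger_force: 0.0
```

Request:
drive_tool(plan=[[0, 0, 0, 0, 0], [0, 0, 0, 0, 0], [0, 0, 0, 0, 0], [0, 0, 0, 0, 0]])

```text
clock: 2.9
tool_pos: [509.4, -256.4, 257.0]
tcp_rot: [3.088, -0.578, 0.001]
force: [-0.5, -0.9, 2.0]
finger_gap: 15.8
finger_force: 39.9
```

```bash
python3 - <<'E'
from h import *
to((508.8,-257.3),257,-21)
E
```

```text
at [ 509.4 -256.4  257. ] yaw -21.2 q7 -1.61 clk 2.9 need [-0.003  0.011  0.   ] turn -0.002 gap 15.8 F [-0.5 -0.9  2. ] ff 39.9
```

Request:
drive_tool(plan=[[0, 0, -0.3, 0, 0], [0, 0, -0.6, 0, 0], [0, 0, -0.9, 0, 0], [0, 0, -1, 0, 0]])

```text
clock: 3.23
tool_pos: [510.1, -256.5, 361.1]
tcp_rot: [3.087, -0.578, 0.008]
force: [0.9, -0.6, -1.2]
finger_gap: 16.0
finger_force: 39.9
```

Request:
drive_tool(plan=[[-0.2, -0.2, 0, -0.05, 0], [-0.4, -0.4, 0, -0.11, 0], [-0.6, -0.6, 0, -0.17, 0], [-0.8, -0.8, 0, -0.23, 0], [-0.95, -0.9, 0, -0.29, 0], [-0.95, -0.9, 0, -0.35, 0], [-0.95, -0.9, 0, -0.41, 0], [-0.95, -0.9, 0, -0.47, 0]])

```text
clock: 3.9
tool_pos: [452.9, -137.6, 356.1]
tcp_rot: [-2.993, -0.953, 0.001]
force: [0.7, 0.5, -1.8]
finger_gap: 15.9
finger_force: 39.9
```

Request:
drive_tool(plan=[[0, 0, 0, 0, 0], [0, 0, 0, 0, 0]])

```text
clock: 4.07
tool_pos: [453.2, -138.0, 356.2]
tcp_rot: [-2.998, -0.936, 0.001]
force: [-0.1, 0.0, -1.2]
finger_gap: 15.9
finger_force: 39.9
```

```bash
python3 - <<'E'
from h import *
to((494.5,-51.5),310,37)
f=grab('wrist','w2')
E
```

```text
at [ 453.2 -138.   356.2] yaw 34.7 q7 -0.77 clk 4.0667 need [ 0.833 -0.476  0.462] turn -0.019 gap 15.9 F [-0.1  0.  -1.2] ff 39.9
```

View pics/w2.png

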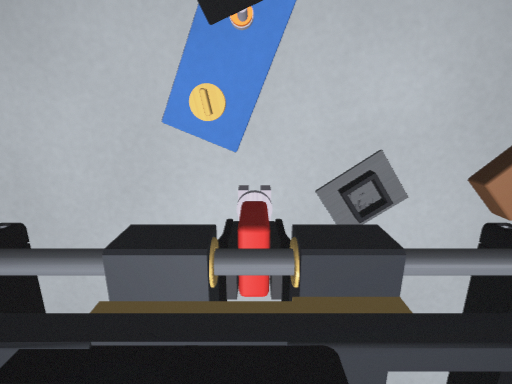

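The wrist view shows the gripped key upright (fork prongs at (243,187) and (266,187)), collar centre at (207,101) with the tang running (202,88)–(212,115), and the pointer hub ring at (241,14).

```bash
python3 - <<'E'
from m import *
q,uv,f=rep('w2',(180,75,235,125),((12,100,60),(28,255,255)),(25,65))
P=cloud(f)
c=q[q[:,2]<44]; print(cv2.minEnclosingCircle(c[:,:2].astype(np.float32)))
w=P[75:125,180:235].reshape(-1,3); t=w[(w[:,2]>47)&(w[:,2]<60)]
r=cv2.minAreaRect(t[:,:2].astype(np.float32)); print('tang',len(t),r,t.mean(0),t[:,2].max())
d=t[:,:2]-t[:,:2].mean(0); v=np.linalg.svd(d,full_matrices=False)[2][0]; print('yaw svd',np.degrees(np.arctan2(v[1],v[0])))
# key prongs & handle in wrist
w=P[180:195,230:280].reshape(-1,3); z=w[:,2]; k=w[(z>80)&(z<140)]; print('prong pts',len(k),k.mean(0) if len(k) else '')
# hub ring
q,uv,f=rep('w2',(220,0,265,32),((5,150,120),(18,255,255)),(5,60)); print('hub',q.mean(0),uv.mean(0))
# needle fits, both static views
for n,wd in(('top0',(240,145,280,200)),('scene0',(235,180,280,235))):
    q,uv,g=rep(n,wd,((5,150,120),(18,255,255)),(5,50)); g=plane(g,uv,24)[:,:2]; L=cv2.fitLine(g.astype(np.float32),cv2.DIST_HUBER,0,.01,.01).ravel(); print(n,L,np.degrees(np.arctan2(L[1],L[0])),g.min(0),g.max(0))
# stand long edge direction (blue) in w2 at its top
q,uv,f=rep('w2',(150,0,310,160),((100,120,60),(130,255,255)),(5,40)); print('blue z',np.median(q[:,2]))
H=cv2.minAreaRect(q[:,:2].astype(np.float32)); print(H)
# pad stripe in plane z~123
for n,wd in(('top0',(240,110,275,145)),('scene0',(225,220,265,265))):
    q,uv,g=rep(n,wd,((0,0,150),(179,60,255)),(60,140)); s=q[q[:,2]>115]; print(n,'stripe',s.mean(0), s[:,0].min(),s[:,0].max(),s[:,1].min(),s[:,1].max())
E
```

```text
((494.3022155761719, -50.895118713378906), 17.88688850402832)
tang 184 ((494.2945861816406, -50.97219467163086), (25.139902114868164, 6.181923866271973), 46.15388870239258) [494.61123569 -51.13349458  52.55129595] 55.241458520598854
yaw svd -133.1321394173036
prong pts 258 [ 464.20591982 -129.12452919  118.69578067]
hub [578.71230591 -35.63654881  26.81239766] [242.12804878  17.76829268]
top0 [  0.7470848    0.66472876 629.81244     11.143091  ] 41.661514 [582.57120387 -27.33467284] [672.6069042   49.47934626]
scene0 [  0.73907804   0.6736198  627.3219       7.9842334 ] 42.347065 [574.82873832 -40.36085796] [675.96286206  50.8325122 ]
blue z 12.425180732841554
((535.8114013671875, -41.84669494628906), (164.06423950195312, 89.2870864868164), 12.43808650970459)
top0 stripe [774.81678345  13.04430842 123.09361428] 762.0165192618801 788.1562848585038 8.742149470161337 16.69976437278775
scene0 stripe [778.99136517  14.77015032 124.167046  ] 766.5067123675241 792.6386167038664 9.062259307796074 19.8014353352835
```

Request:
drive_tool(plan=[[0.4, -0.24, 0.1, -0.05, 0], [0.835, -0.48, 0.25, -0.1, 0], [0.835, -0.48, 0.34, -0.1, 0], [0.835, -0.48, 0.34, -0.1, 0], [0.835, -0.48, 0.34, -0.1, 0], [0.835, -0.48, 0.34, -0.1, 0]])

```text
clock: 4.62
tool_pos: [494.2, -51.7, 322.7]
tcp_rot: [-2.884, -1.246, 0.001]
force: [0.3, -0.9, -2.0]
finger_gap: 16.0
finger_force: 39.9
```

```bash
python3 - <<'E'
from h import *
to((494.4,-50.9),293,46.5)
E
```

```text
at [494.2 -51.7 322.7] yaw 46.7 q7 -0.78 clk 4.6167 need [ 0.007 -0.004  0.297] turn 0.002 gap 16.0 F [ 0.3 -0.9 -2. ] ff 39.9
```

Request:
drive_tool(plan=[[0.005, 0, 0.08, 0, 0], [0.005, 0, 0.16, 0, 0], [0.005, 0, 0.22, 0, 0], [0.005, 0, 0.28, 0, 0], [0.005, 0, 0.28, 0, 0], [0.005, 0, 0.28, 0, 0]])

```text
clock: 5.12
tool_pos: [494.5, -50.7, 294.3]
tcp_rot: [-2.882, -1.25, 0.001]
force: [-0.0, -0.4, -1.4]
finger_gap: 15.6
finger_force: 39.9
```

```bash
python3 - <<'E'
from h import *
to((494.4,-50.9),293,46.5)
E
```

```text
at [494.5 -50.7 294.3] yaw 46.9 q7 -0.79 clk 5.1167 need [-0.002  0.001  0.013] turn 0.003 gap 15.6 F [-0.  -0.4 -1.4] ff 39.9
```

Request:
drive_tool(plan=[[0, 0, 0, 0, 0], [0, 0, 0, 0, 0], [0, 0, 0, 0.04, 0], [0, 0, 0, 0.08, 0], [0, 0, 0, 0.12, 0], [0, 0, 0, 0.16, 0], [0, 0, 0, 0.2, 0], [0, 0, 0, 0.24, 0]])

```text
clock: 5.78
tool_pos: [495.2, -50.9, 295.3]
tcp_rot: [3.102, 0.488, 0.003]
force: [1.9, -1.2, -2.5]
finger_gap: 15.6
finger_force: 39.9
```

Request:
drive_tool(plan=[[0, 0, 0, 0.03, 0], [0, 0, 0, 0.06, 0], [0, 0, 0, 0.06, 0], [0, 0, 0, 0.06, 0], [0, 0, 0, 0.06, 0]])

```text
clock: 6.2
tool_pos: [495.1, -50.9, 295.3]
tcp_rot: [3.126, 0.302, 0.002]
force: [3.3, -2.5, -1.3]
finger_gap: 15.5
finger_force: 40.0
```

```bash
cat > n.py <<'E'
import sys
from m import *
s=sys.argv[1]
to((494.4,-50.9),293,46.5); print(arm.get_obs()['wrist_torque'].round(2))
grab('scene','s'+s); grab('top','t'+s)
for n,wd in(('s'+s,(215,165,280,240)),('t'+s,(235,130,285,200))):
    q,uv,g=rep(n,wd,((5,150,120),(18,255,255)),(5,50))
    if len(q)<8: print(n,len(q)); continue
    g=plane(g,uv,24)[:,:2]; L=cv2.fitLine(g.astype(np.float32),cv2.DIST_HUBER,0,.01,.01).ravel()
    e=g[g[:,0]>g[:,0].max()-12].mean(0)-[582,-32.3]
    print(n,len(q),L.round(2),'yaw',np.degrees(np.arctan2(L[1],L[0])).round(1),'tip from pivot',e.round(1),np.degrees(np.arctan2(e[1],e[0])).round(1))
f=np.load('s'+s+'.npz')['frame'][:,:,::-1]
cv2.imwrite(f'pics/crop{s}.png',cv2.resize(f[110:270,170:350],None,fx=4,fy=3.7,interpolation=cv2.INTER_CUBIC))
E
python3 n.py 1
```

```text
at [495.1 -50.9 295.3] yaw 11.0 q7 -1.41 clk 6.2 need [-0.007 -0.001  0.023] turn -0.296 gap 15.5 F [ 3.3 -2.5 -1.3] ff 40.0
[-0.87 -0.9   0.08]
s1 69 [ 9.5000e-01  3.2000e-01  6.3952e+02 -1.4690e+01] yaw 18.6 tip from pivot [111.5  34.3] 17.1
t1 29 [ 9.6000e-01  2.7000e-01  6.7131e+02 -6.3300e+00] yaw 15.6 tip from pivot [110.9  32.2] 16.2
```

View pics/crop1.png

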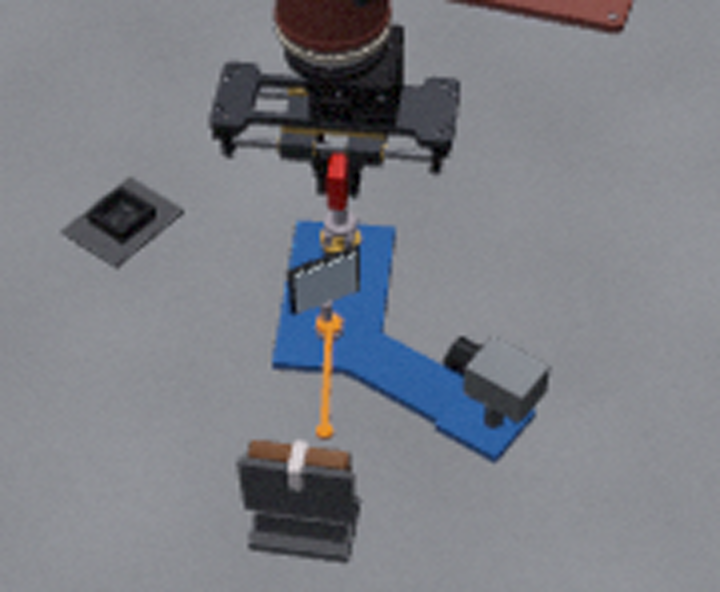

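The crop shows the key upright on the screw. The needle tip at (323,430) points slightly right of the stripe at (297,465), so about 3° more clockwise is needed.

Request:
drive_tool(plan=[[0, 0, 0.01, 0.015, 0], [0, 0, 0.01, 0.028, 0], [0, 0, 0.01, 0.028, 0], [0, 0, 0.01, 0.028, 0], [0, 0, 0.01, 0.028, 0], [0, 0, 0.01, 0.028, 0]])

```text
clock: 6.8
tool_pos: [494.7, -50.7, 293.9]
tcp_rot: [3.134, 0.208, 0.0]
force: [1.1, -4.9, 1.6]
finger_gap: 15.7
finger_force: 40.0
```

```bash
python3 n.py 2; python3 - <<'E'
from m import *
for n,w in(('t2',(240,110,275,145)),('s2',(225,220,265,265))):
    q,uv,g=rep(n,w,((0,0,150),(179,60,255)),(118,130)); print(n,q.mean(0).round(1),q[:,:2].min(0).round(1),q[:,:2].max(0).round(1))
# pivot: hub end of the needle, orange nearest the screw, per camera, and mirror top centre
for n,w in(('t2',(255,165,285,195)),('s2',(235,165,265,200))):
    f=np.load(n+'.npz');P=cloud(f)[w[1]:w[3],w[0]:w[2]].reshape(-1,3);k=P[(P[:,2]>105)&(P[:,2]<120)&(np.hypot(*(P[:,:2]-[582,-32]).T)<40)]
    print('mirror top',n,len(k),k.mean(0).round(1) if len(k) else '')
E
```

```text
at [494.7 -50.7 293.9] yaw 7.6 q7 -1.47 clk 6.8 need [-0.003  0.001  0.009] turn -0.324 gap 15.7 F [ 1.1 -4.9  1.6] ff 40.0
[-1.33 -0.55  0.04]
s2 73 [ 9.8000e-01  2.0000e-01  6.4213e+02 -1.8640e+01] yaw 11.6 tip from pivot [114.6  25. ] 12.3
t2 29 [ 9.8000e-01  2.2000e-01  6.6962e+02 -1.4350e+01] yaw 12.5 tip from pivot [112.2  23.4] 11.8
t2 [775.3  12.5 123.4] [762.7   8.6] [789.   16.8]
s2 [778.5  14.3 123.5] [763.2   7.1] [793.5  19.8]
mirror top t2 0 
mirror top s2 73 [583.4 -33.1 112.6]
```

View pics/crop2.png

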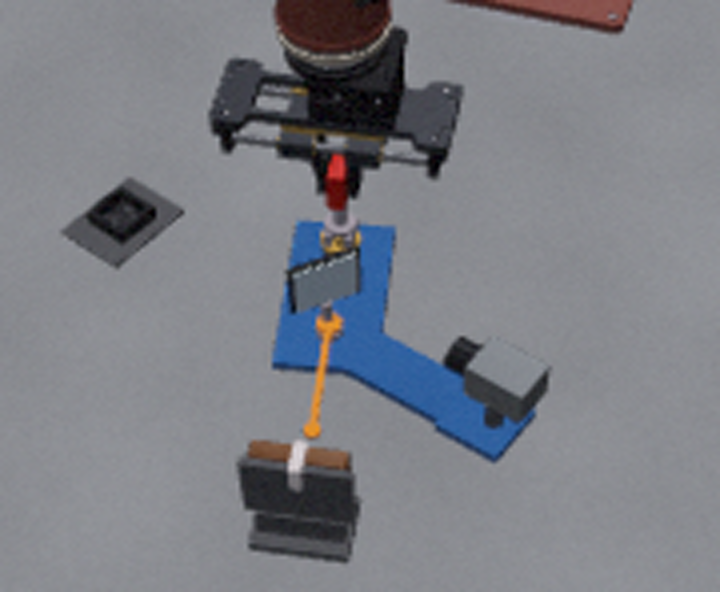

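The needle now points about 2° (≈7 mm) past the mark; tip at (312,428), stripe at (298,455). I'll ease back slightly so the spring keeps the tang on the fork.

Request:
drive_tool(plan=[[0, 0, 0, -0.012, 0], [0, 0, 0, -0.012, 0], [0, 0, 0, -0.012, 0], [0, 0, 0, -0.012, 0], [0, 0, 0, -0.012, 0], [0, 0, 0, -0.012, 0], [0, 0, 0, -0.012, 0], [0, 0, 0, -0.012, 0]])

```text
clock: 7.57
tool_pos: [494.6, -50.5, 293.7]
tcp_rot: [-3.132, -0.246, 0.0]
force: [1.4, -3.8, 0.8]
finger_gap: 15.6
finger_force: 40.0
```

```bash
python3 n.py 3
```

```text
at [494.6 -50.5 293.7] yaw 9.0 q7 -1.45 clk 7.5667 need [-0.003  0.003  0.007] turn -0.313 gap 15.6 F [ 1.4 -3.8  0.8] ff 40.0
[-1.27 -0.29  0.02]
s3 71 [ 9.8000e-01  1.9000e-01  6.4112e+02 -1.9210e+01] yaw 11.2 tip from pivot [114.7  24.1] 11.9
t3 30 [ 9.8000e-01  2.2000e-01  6.6613e+02 -1.5150e+01] yaw 12.5 tip from pivot [112.2  23.4] 11.8
```

Request:
drive_tool(plan=[[0, 0, 0, -0.015, 0], [0, 0, 0, -0.015, 0], [0, 0, 0, -0.015, 0], [0, 0, 0, -0.015, 0], [0, 0, 0, -0.015, 0], [0, 0, 0, -0.015, 0], [0, 0, 0, -0.015, 0], [0, 0, 0, -0.015, 0]])

```text
clock: 8.33
tool_pos: [494.7, -50.5, 293.7]
tcp_rot: [-3.128, -0.295, 0.0]
force: [1.2, -4.9, 0.7]
finger_gap: 15.9
finger_force: 40.0
```

```bash
python3 n.py 4
```

```text
at [494.7 -50.5 293.7] yaw 10.8 q7 -1.42 clk 8.3333 need [-0.003  0.003  0.007] turn -0.298 gap 15.9 F [ 1.2 -4.9  0.7] ff 40.0
[-1.19 -0.22  0.03]
s4 69 [ 9.8000e-01  2.2000e-01  6.4073e+02 -1.7610e+01] yaw 12.8 tip from pivot [113.7  27.2] 13.4
t4 28 [ 9.7000e-01  2.4000e-01  6.6956e+02 -1.1860e+01] yaw 13.7 tip from pivot [111.7  26. ] 13.1
```

Request:
drive_tool(plan=[[0, 0, 0, 0, 0], [0, 0, 0, 0, 0], [0, 0, 0, 0, 0], [0, 0, 0, 0, 0], [0, 0, 0, 0, 0], [0, 0, 0, 0, 0], [0, 0, 0, 0, 0], [0, 0, 0, 0, 0]])

```text
clock: 9.1
tool_pos: [494.7, -50.5, 293.7]
tcp_rot: [-3.128, -0.296, 0.0]
force: [0.6, -3.7, -0.4]
finger_gap: 15.7
finger_force: 40.0
```

```bash
python3 n.py 5
```

```text
at [494.7 -50.5 293.7] yaw 10.8 q7 -1.42 clk 9.1 need [-0.003  0.003  0.007] turn -0.298 gap 15.7 F [ 0.6 -3.7 -0.4] ff 40.0
[-1.23 -0.24  0.08]
s5 70 [ 9.8000e-01  2.2000e-01  6.4117e+02 -1.7520e+01] yaw 12.8 tip from pivot [113.7  27.2] 13.4
t5 25 [ 9.7000e-01  2.3000e-01  6.7058e+02 -1.1310e+01] yaw 13.2 tip from pivot [111.6  26.8] 13.5
```

View pics/crop5.png

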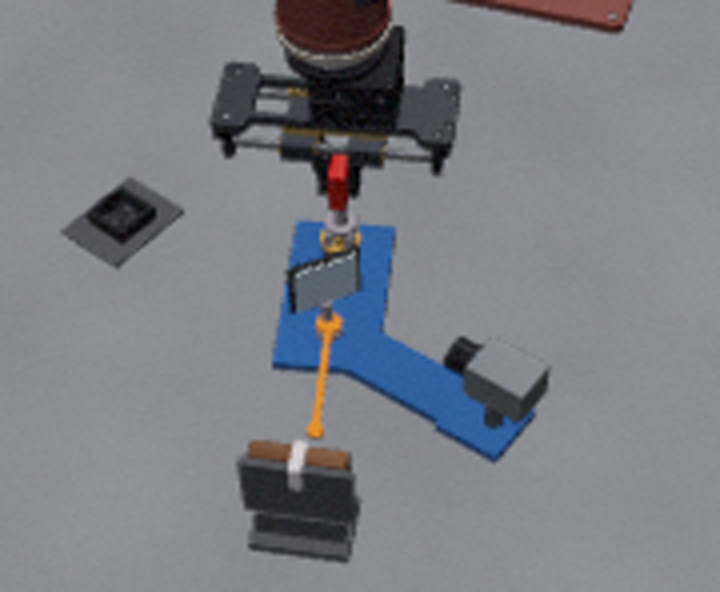

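The picture shows the needle (hub (328,325), tip (315,432)) steady and, by the measured line, about 4 mm from the mark. The key is upright, gripped and seated. I'm handing it in.

```bash
python3 -c "
from station import arm
print(arm.sign_off())"
```

```text
the job is handed in; nothing more can be done
None
```

The job is handed in: the key is gripped upright on the screw head, holding the pointer steady about 4 mm from the white mark's centre by my camera measurement (limit 15 mm); the hand-in gave no verdict.

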